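Start a slide scan

TASK

Start the slide scanner, only pushing and pressing with the closed fingers: first push its orange-fronted slide tray fully home, then press the near end of the red rocker on top of the scanner right down to switch it on, and last press the green key on the key pad fully down, keep it down for a good second and let it come up again. Never press the red or yellow key, do not pull the tray out, and leave everything else on the bench where it stands.

Things in the scene. Friction and masses are not known exactly. Their poses are not given: they have to be found in the camera images.
- scanner: Slide scanner fixed to the bench: low white front part 130 mm deep, 200 mm wide, 100 mm tall, and behind it a grey hood 160 mm deep, 200 mm wide, 150 mm tall. Origin: underside, at the middle of the front face; its x axis points from the front face back into the machine, y to its left seen from the robot, z up. The front faces the robot, turned by up to 0.18 rad.
- tray (a joint): How far the scanner's slide tray stands out, in m: 0 = fully home, 0.09 = out to its stop. It starts 0.03 to 0.06 out, slides along the scanner's x axis, needs about 3 N to move, and stays where it is left.
- tray_front (a point): Centre of the outer face of the orange front panel of the tray (panel 150 mm wide, 42 mm tall, 12 mm thick, spanning heights 50 to 92 mm above the bench). It moves with the tray; when the tray is home this face still stands 14 mm proud of the scanner's front face. Behind the panel lies a flat aluminium tray (top 61 mm above the bench) with four glass slides fixed in it.
- rocker (a joint): Angle of the red power rocker on top of the scanner's white front part, rad: 0 = off (the end near the robot stands up, as at the start), 0.30 = fully on (near end down). It is stiff and stays where it is left; pressing the near end takes 2 to 5 N.
- rocker_near (a point): Press point of the rocker: top of its raised near end, at the white bar, 22 mm from the pivot towards the robot. The rocker is 60 mm long (along the scanner's x) and 30 mm wide; the pivot lies 62 mm behind the scanner's front face in the middle, 110 mm above the bench. The press point goes about 6.5 mm down from off to on.
- pad: Grey and black key pad fixed to the bench: 100 mm (x) by 190 mm (y), 30 mm tall, carrying three round keys in a row along its y, 55 mm apart, in any order of colours. Origin: centre of its underside.
- key_green (a joint): Travel of the green key, m: 0 = up, 0.006 = fully down. A spring pushes it back up; it takes about 5 N to hold it fully down.
- key_green_top (a point): Centre of the top of the green key (the start key): 30 mm across, 48 mm above the bench when up, in a metal collar 46 mm across whose rim is 6 mm lower than the key's top.
- key_red (a joint): Travel of the red key, m: 0 = up, 0.006 = fully down. A spring pushes it back up; it takes about 5 N to hold it fully down.
- key_red_top (a point): Centre of the top of the red key (the stop key, to be left alone): 30 mm across, 48 mm above the bench when up, in a metal collar 46 mm across whose rim is 6 mm lower than the key's top.
- key_yellow (a joint): Travel of the yellow key, m: 0 = up, 0.006 = fully down. A spring pushes it back up; it takes about 5 N to hold it fully down.
- key_yellow_top (a point): Centre of the top of the yellow key (the eject key, to be left alone): 30 mm across, 48 mm above the bench when up, in a metal collar 46 mm across whose rim is 6 mm lower than the key's top.
- dropper: Bystander, loose on the bench: small amber dropper bottle with white collar and black teat, 34 mm across, 94 mm tall. Origin: centre of its underside, z up.
- petri: Bystander, loose on the bench: closed petri dish with red contents, 90 mm across, 12 mm tall. Origin: centre of its underside, z up.
- slide_box: Bystander, loose on the bench: blue closed slide box, 85 x 100 mm, 35 mm tall, lying just beyond the key pad. Origin: centre of its underside, z up.
- carton: Bystander, loose on the bench: green and white reagent carton, 40 x 60 mm, 85 mm tall. Origin: centre of its underside, z up.
- tube_rack: Bystander, loose on the bench: white rack with capped tubes, 200 x 75 mm, 104 mm tall. Origin: centre of its underside, z up.
- beaker: Bystander, loose on the bench: steel beaker full of clear tubes, 80 mm across, 130 mm tall. Origin: centre of its underside, z up.
- reagent: Bystander, loose on the bench: amber reagent bottle with black cap, 56 mm across, 120 mm tall. Origin: centre of its underside, z up.

How it is judged:
By the outcome, as a careful person would: the job done as asked, in the order asked, and still so for the second after the job is handed in, with the robot touching nothing.
It also fails if it takes over 58 s, if anything falls off the work surface, if the arm or the gripper's body presses on something with over 40 N, if the wrist force passes 120 N, or if a joint passes its speed limit or range.

ROBOT

A 6-joint arm with a two-finger parallel gripper is mounted at the origin on the work surface. World frame = base frame: x ahead of the robot, y to its left, z up, the work surface at z = 0. Lengths are in mm, angles in rad, forces in N, time in s.
With the tool pointing down it reaches from about 250 to 775 mm from the base axis. Payload 4 kg.
Tool frame: the origin (TCP) lies at the very end of the fingers, on their centre line; the grasp point (between the pads) lies 19 mm behind it; z points along the fingers, y is the line along which they close (so a half turn about z gives the same grasp; the last joint's range is limited). The gripper opens to 85 mm and grips with 20 to 120 N. Pads are 22 mm wide; open, the fingers measure 114 mm over their backs; the gripper's body (76 mm by 85 mm) begins 54 mm behind the grasp point. The pads swing forward as they close: fully open they stand 13 mm farther back than shut.
Start: joints at [-0.103, 0.087, 1.371, -0, 1.684, -0.103], TCP at [550.016, -0.006, 231.341] pointing down, gripper open.
Joint ranges: [-3.1, 3.1], [-0.76, 2.03], [0.27, 2.55], [-1.08, 4.22], [0.17, 2.65], [-2.57, 2.57]. Speed limits (rad/s): [2.79, 2.79, 3.14, 3.14, 3.14, 3.14].

INTERFACE

Orientations are given as a 3x3 rotation matrix whose columns are the frame's x, y, z axes.
In Python, from workcell import * gives the robot as it stands.
- The arm moves only by the shell command python3 -m crank 'ROWS' [FORCE]. ROWS is JSON, a list of rows, each an object with "dp": the shift along the tool's x, y, z scaled (see below), a list of three; "dr": the turn, a rotation vector about the tool's x, y, z scaled (see below), a list of three; "jaw": the opening, from 0 (shut) to 1 (fully open). A call has exactly 5 rows; each row is the pose to reach, as a shift and turn from the pose commanded when the call began, along the tool's axes at that moment, turning the shorter way round; what a row does not reach only later rows make up. The controller multiplies each number of a shift by 0.12 m and each number of a turn by pi rad. A row lasts 1/12 s, in which the tool goes at most 41.7 mm and 7.16 degrees, less where a joint would pass 70% of its speed; a pose out of reach is approached as far as the arm can. A call with a number of a shift or a turn outside -1 to 1 is refused whole. A call with a gripper value outside its range is refused whole. The fingers move at their own pace and stop on an object; FORCE is the grip in N (left out, the last holds). Time passes only in rows, so rows that repeat a pose let the fingers close, or fill a call up. It gives the time, the measured TCP pose, the force, the opening and the grip force at its end, in the units of the state.
- read_state(): the state, without advancing time (a new reading comes with each control period).
- snapshot(name): name is "scene" or "side" or "wrist"; returns a dict with "frame" (384x512x3 uint8, red, green, blue), "K" (3x3 intrinsics, pixels), "position" and "rotation" of the camera in the world; the wrist camera has in their place "T_tool_cam" (4x4, takes a point from camera to tool coordinates, whose origin is the TCP and whose axes are the flange's). Camera axes: x right, y down, z forward; pixel columns grow to the right and rows downward; lengths in mm; the calibration is good to about 2 mm. A picture is of the moment at which its call begins: read the wrist's pose just before it. There is no depth.
- hand_in(): hands the job in; it is judged then, once.
The state is a dict: "t": time; "joints": joint angles; "dq": joint speeds; "tau": joint torques, N m; "position": TCP position; "ee_rot": TCP orientation; "force": force on the tool from outside, world axes, zero at the start; "moment": the same for the moment, N m; "width": opening from 0.0 (shut) to 1.0 (fully open); "finger_force": force on a finger pad.
Only numpy, scipy, OpenCV 4.12 (cv2) and the standard library are available. Lean on these libraries where they do the work, as an engineer would, in place of code of your own. Each camera call takes 0.05 s, during which the arm holds its last target. There are 200 camera calls.

## Working session

There is one attempt and no reset: what is moved stays moved. The work goes in short steps, Python scripts to look and compute and a shell command to move; the robot and the scene stay as the last step left them, time stands still between calls to the robot, and variables do not carry over. Pictures are saved under pics/ and viewed, at most 10 in all, crops included, and the job is handed in when it is done.

```bash
mkdir -p pics; ls
cat > h.py <<'E'
import numpy as np, cv2
from workcell import *
def snap(n,f):
    s=read_state(); d=snapshot(n); cv2.imwrite(f'pics/{f}.png',d['frame'][:,:,::-1])
    if n=='wrist':
        T=np.eye(4);T[:3,:3]=s['ee_rot'];T[:3,3]=s['position'];T=T@np.array(d['T_tool_cam'])
        d['rotation']=T[:3,:3];d['position']=T[:3,3]
    np.savez(f'pics/{f}.npz',frame=d['frame'],K=d['K'],position=d['position'],rotation=d['rotation'])
    return d
def ray(d,u,v,z):
    r=np.array(d['rotation'])@np.linalg.solve(np.array(d['K'],float),[u,v,1.]);p=np.array(d['position'],float)
    return p+r*(z-p[2])/r[2]
def proj(d,P):
    c=np.array(d['rotation']).T@(np.array(P,float)-d['position']);q=np.array(d['K'])@c
    return q[:2]/q[2]
E
python3 - <<'E'
from h import *
ims=[]
for n in ('scene','side','wrist'):
    d=snap(n,n+'0'); print(n,d['position'],np.round(d['rotation'],3).tolist(),np.array(d['K'])[0,0]); ims.append(d['frame'])
s=read_state(); print(np.round(s['ee_rot'],3).tolist(),s['t'])
E
```

```text
pics
scene [1498.98415056  439.58481254 1295.51389891] [[-0.407, 0.685, -0.604], [0.913, 0.294, -0.282], [-0.015, -0.667, -0.745]] 445.5839358441699
side [392.3855441  906.89089204 668.56806459] [[-0.985, -0.081, 0.15], [-0.171, 0.504, -0.847], [-0.007, -0.86, -0.51]] 368.8912788962217
wrist [549.22477556  65.44556837 373.50056243] [[1.0, 0.0, -0.002], [-0.0, -0.965, -0.262], [-0.002, 0.262, -0.965]] 296.11758152480564
[[0.0, 1.0, -0.002], [1.0, -0.0, 0.0], [0.0, -0.002, -1.0]] 0.15
```

View pics/scene0.png

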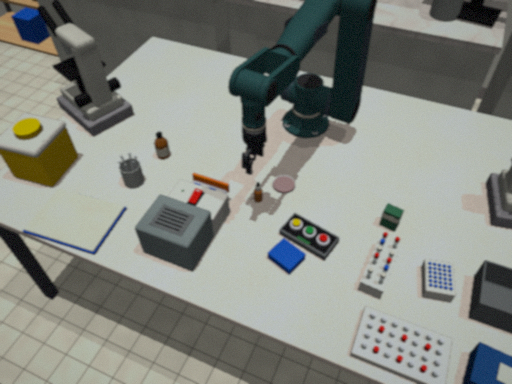

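View pics/side0.png

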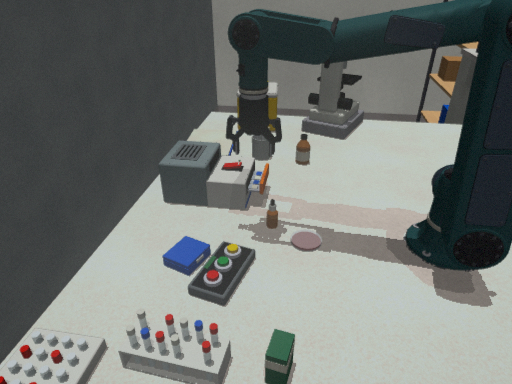

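View pics/wrist0.png

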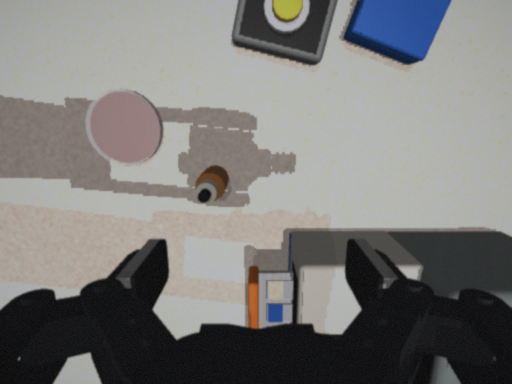

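Scene: the scanner sits around (190,220) px, the red rocker at (196,197), the orange panel at (210,183), and the keys from yellow to red at (297,224), (310,231) and (323,238). The wrist view shows the dropper at (211,184), just left of the scanner front, and the orange panel's left end at (253,290).

```bash
cat > m.py <<'E'
from h import *
def load(f):
    z=np.load(f'pics/{f}.npz'); return {k:z[k] for k in z.files}
def blobs(d,lo,hi,mn=12):
    h=cv2.cvtColor(d['frame'],cv2.COLOR_RGB2HSV); m=cv2.inRange(h,lo,hi)
    n,l,s,c=cv2.connectedComponentsWithStats(m)
    return [(s[i],c[i],l==i) for i in range(1,n) if s[i][4]>=mn]
R={'orange':((5,150,120),(14,255,255)),'red':((0,170,110),(4,255,255)),'red2':((172,150,110),(180,255,255)),'green':((45,120,80),(75,255,255)),'yellow':((24,130,130),(35,255,255))}
E
python3 - <<'E'
from m import *
Z={'orange':92,'red':48,'red2':48,'green':48,'yellow':48}
for f in('scene0','side0','wrist0'):
    d=load(f)
    for k,(lo,hi) in R.items():
        for s,c,m in blobs(d,lo,hi): print(f,k,s.tolist(),c.round(1),ray(d,*c,Z[k]).round(0)[:2])
a=cv2.resize(cv2.imread('pics/scene0.png')[165:275,130:345],None,fx=3.6,fy=3.6,interpolation=3)
b=cv2.resize(cv2.imread('pics/side0.png')[135:255,155:335],None,fx=1.6,fy=1.6,interpolation=3)
cv2.imwrite('pics/c1.png',a)
cv2.imwrite('pics/c2.png',cv2.resize(cv2.imread('pics/side0.png')[130:310,155:325],None,fx=3.3,fy=3.3,interpolation=3))
E
```

```text
scene0 orange [194, 174, 34, 12, 69] [211.4 179.8] [ 550. -175.]
scene0 red [189, 191, 13, 13, 84] [195.  196.8] [ 616. -213.]
scene0 red [320, 235, 6, 6, 30] [322.8 237.5] [603. 277.]
scene0 red [402, 335, 4, 5, 12] [403.8 337.1] [844. 599.]
scene0 red [374, 347, 4, 5, 14] [375.6 348.9] [910. 533.]
scene0 red [397, 356, 5, 5, 14] [399.1 358.2] [910. 599.]
scene0 red [422, 366, 4, 5, 14] [423.4 367.8] [910. 666.]
scene0 green [386, 206, 16, 11, 89] [393.3 210.7] [392. 470.]
scene0 green [306, 226, 7, 8, 38] [309.3 229.3] [589. 223.]
scene0 green [298, 237, 11, 6, 19] [303.2 239.6] [638. 218.]
scene0 yellow [13, 118, 27, 17, 340] [ 26.  126.3] [  553. -1085.]
scene0 yellow [293, 219, 7, 7, 44] [295.9 222. ] [577. 169.]
side0 orange [260, 164, 9, 20, 60] [264.  173.7] [ 545. -177.]
side0 red [224, 163, 14, 4, 44] [230.3 164.5] [ 694. -314.]
side0 red [207, 271, 11, 7, 63] [212.3 273.9] [605. 271.]
side0 red [166, 315, 7, 5, 27] [168.8 317. ] [662. 412.]
side0 red [211, 324, 6, 6, 28] [213.4 326.2] [563. 419.]
side0 red [156, 331, 7, 7, 32] [159.2 334. ] [665. 455.]
side0 red [203, 341, 7, 7, 39] [205.8 344. ] [566. 462.]
side0 red [20, 345, 9, 7, 43] [ 24.  348.1] [911. 529.]
side0 red [52, 350, 8, 7, 43] [ 55.3 353.1] [844. 529.]
side0 red [0, 377, 4, 6, 15] [  1.1 378.9] [908. 593.]
side0 green [218, 257, 11, 7, 62] [222.6 260. ] [593. 218.]
side0 yellow [227, 244, 11, 7, 60] [232. 247.] [580. 164.]
wrist0 orange [248, 283, 10, 45, 412] [252.8 304.7] [ 545. -137.]
wrist0 yellow [273, 0, 29, 19, 459] [287.    7.8] [578. 164.]
```

View pics/c1.png

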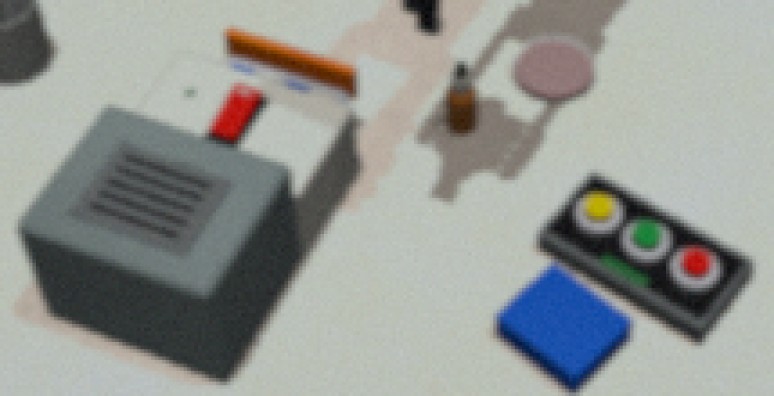

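View pics/c2.png

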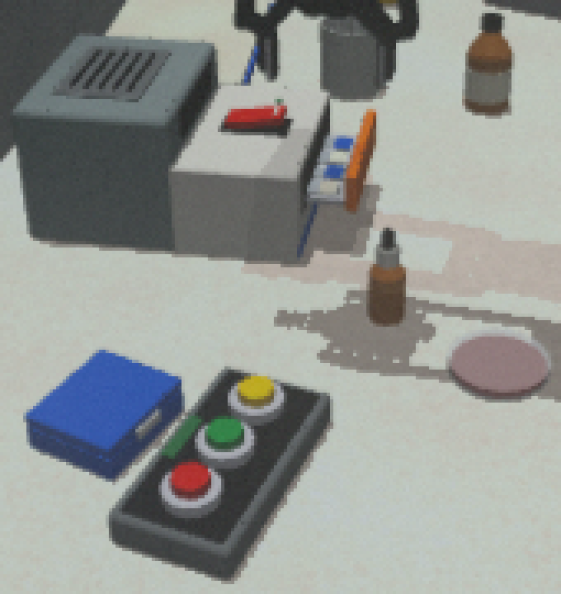

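Run:
```python
from m import *
sc,si,w=load('scene0'),load('side0'),load('wrist0')
C=lambda x,y:(x/3.6+130,y/3.6+165); S=lambda x,y:(x/3.3+155,y/3.3+130)
for n,d,p,z in [('panelR far',sc,C(229,31),92),('panelL',sc,C(355,68),92),('boxFL',sc,C(357,108),100),('boxFR? ',sc,C(178,55),100),
 ('side panelL',si,S(351,160),92),('side panelR',si,S(369,111),92),('side boxFL',si,S(303,189),100),('side boxFR',si,S(329,93),100),
 ('bar scene',sc,C(246,88),116),('bar side',si,S(281,104),116),('hoodL',sc,C(291,165),150),('hood far L',sc,C(210,295),150),('hoodfarR',sc,C(22,228),150),('hoodR',sc,C(108,110),150)]:
    print(n,ray(d,*p,z).round(0)[:2])
# wrist panel edges: fit line to orange mask
for s,c,m in blobs(w,*R['orange']):
    for r in range(285,325,8):
        x=np.where(m[r])[0]; print(r,ray(w,x.min(),r,92).round(1)[:2],ray(w,x.max()+1,r,92).round(1)[:2])
s,c,m=max((b for b in blobs(sc,*R['red']) if b[1][0]<210),key=lambda b:b[0][4]); print('rocker mid',ray(sc,*c,114).round(1))
s,c,m=[b for b in blobs(si,*R['red']) if b[1][1]<180][0]; print('rocker side',ray(si,*c,114).round(1))
for n,d in(('scene',sc),('side',si)):
    for s,c,m in blobs(d,(5,80,30),(20,255,140),8):
        if (n=='scene' and 240<c[0]<275 and 170<c[1]<210) or (n=='side' and 260<c[0]<285 and 195<c[1]<235): print('dropper',n,ray(d,*c,35).round(0))
```

```text
panelR far [ 548. -251.]
panelL [ 543. -108.]
boxFL [597. -78.]
boxFR?  [ 605. -278.]
side panelL [ 549. -142.]
side panelR [ 547. -254.]
side boxFL [583. -65.]
side boxFR [ 593. -275.]
bar scene [ 629. -184.]
bar side [ 632. -207.]
hoodL [721. -82.]
hood far L [875. -79.]
hoodfarR [ 879. -269.]
hoodR [ 730. -273.]
285 [ 539.6 -112.7] [ 550.3 -112.7]
293 [ 539.5 -122.6] [ 550.3 -122.5]
301 [ 540.5 -132.5] [ 550.3 -132.5]
309 [ 540.4 -142.6] [ 550.3 -142.6]
317 [ 540.4 -152.9] [ 550.4 -152.9]
rocker mid [ 662.4 -178.9  114. ]
rocker side [ 661.6 -183.8  114. ]
dropper scene [507.  -8.  35.]
dropper side [495.  -2.  35.]
```

```bash
python3 -m crank '[{"dp":[-0.25,-0.12,0],"dr":[0,0,0],"jaw":0},{"dp":[-0.5,-0.25,0],"dr":[0,0,0],"jaw":0},{"dp":[-0.8,-0.4,0],"dr":[0,0,0],"jaw":0},{"dp":[-1,-0.5,0],"dr":[0,0,0],"jaw":0},{"dp":[-1,-0.5,0],"dr":[0,0,0],"jaw":0}]' 40
python3 -m crank '[{"dp":[-0.25,0,0],"dr":[0,0,0],"jaw":0},{"dp":[-0.5,0,0],"dr":[0,0,0],"jaw":0},{"dp":[-0.5,0,0],"dr":[0,0,0],"jaw":0},{"dp":[-0.5,0,0],"dr":[0,0,0],"jaw":0},{"dp":[-0.5,0,0],"dr":[0,0,0],"jaw":0}]'
python3 - <<'E'
from h import *
d=snap('wrist','wrist1');
E
```

```text
t: 0.57
position: [487.9, -123.8, 231.1]
ee_rot: [[0.006, 1.0, -0.002], [1.0, -0.006, -0.002], [-0.002, -0.002, -1.0]]
force: [0.3, 0.4, 0.3]
width: 0.298
finger_force: 0.0
t: 0.98
position: [490.1, -179.3, 230.9]
ee_rot: [[-0.0, 1.0, -0.0], [1.0, 0.0, 0.001], [0.001, -0.0, -1.0]]
force: [0.7, 0.4, 0.4]
width: 0.002
finger_force: 0.0
```

View pics/wrist1.png

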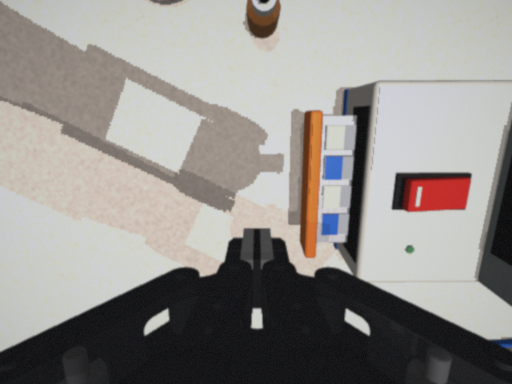

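The view is clear: orange panel from (313,110) to (309,257), the rocker's white bar at (418,196), and the box front top edge from (378,83) to (357,280).

Run:
```python
from m import *
w=load('wrist1')
for n,p,z in [('FL',(378,83),100),('FR',(357,280),100),('bar',(418,196),116),('greenled',(409,249),100),('rock far',(468,194),106)]: print(n,ray(w,*p,z).round(1)[:2])
for s,c,m in blobs(w,*R['orange'],100):
    for r in (115,140,165,190,215,240,253):
        x=np.where(m[r])[0]; print(r,ray(w,x.min(),r,92).round(1)[:2],ray(w,x.max()+1,r,92).round(1)[:2])
    y=np.where(m.any(1))[0];print([ray(w,c[0],q,92).round(1)[1] for q in (y.min(),y.max()+1)])
for s,c,m in blobs(w,*R['red'],100): print('rocker c',c,ray(w,*c,112).round(1))
```

```text
FL [595.4 -88.3]
FR [ 594.2 -281.3]
bar [ 635.7 -186.1]
greenled [ 643.6 -246.1]
rock far [ 688.1 -186.9]
115 [ 538.8 -115.3] [ 549.9 -115.3]
140 [ 538.9 -138. ] [ 550.2 -138. ]
165 [ 539.1 -161.8] [ 550.6 -161.8]
190 [ 539.2 -186.6] [ 550.  -186.6]
215 [ 539.4 -212.6] [ 550.4 -212.6]
240 [ 539.5 -239.8] [ 550.9 -239.8]
253 [ 540.1 -254.5] [ 550.6 -254.5]
[np.float64(-111.7), np.float64(-259.1)]
rocker c [439.39915203 193.50030285] [ 657.3 -184.8  112. ]
```

```bash
python3 -m crank '[{"dp":[-0.05,0,0.3],"dr":[0,0,0],"jaw":0},{"dp":[-0.05,0,0.6],"dr":[0,0,0],"jaw":0},{"dp":[-0.05,0,0.9],"dr":[0,0,0],"jaw":0},{"dp":[-0.05,0,1],"dr":[0,0,0],"jaw":0},{"dp":[-0.05,0,1],"dr":[0,0,0],"jaw":0}]'
python3 -m crank '[{"dp":[0,0,0.2],"dr":[0,0,0],"jaw":0},{"dp":[0,0,0.35],"dr":[0,0,0],"jaw":0},{"dp":[0,0.08,0.35],"dr":[0,0,0],"jaw":0},{"dp":[0,0.16,0.35],"dr":[0,0,0],"jaw":0},{"dp":[0,0.2,0.35],"dr":[0,0,0],"jaw":0}]'
python3 -m crank '[{"dp":[0,0.07,0],"dr":[0,0,0],"jaw":0},{"dp":[0,0.14,0],"dr":[0,0,0],"jaw":0},{"dp":[0,0.2,0],"dr":[0,0,0],"jaw":0},{"dp":[0,0.25,0],"dr":[0,0,0],"jaw":0},{"dp":[0,0.25,0],"dr":[0,0,0],"jaw":0}]'
```

```text
t: 1.45
position: [487.6, -183.6, 107.1]
ee_rot: [[-0.002, 1.0, -0.008], [1.0, 0.002, 0.004], [0.004, -0.008, -1.0]]
force: [-1.0, 0.5, 0.0]
width: -0.0
finger_force: 0.0
t: 1.87
position: [517.5, -186.6, 72.5]
ee_rot: [[-0.001, 1.0, 0.006], [1.0, 0.001, -0.002], [-0.002, 0.006, -1.0]]
force: [-0.4, -0.4, 0.3]
width: 0.001
finger_force: 0.0
t: 2.28
position: [545.7, -186.1, 69.8]
ee_rot: [[-0.0, 1.0, 0.002], [1.0, 0.0, -0.0], [-0.0, 0.002, -1.0]]
force: [-0.1, 0.4, 0.7]
width: -0.002
finger_force: 0.0
```

```bash
python3 -m crank '[{"dp":[0,0.03,0],"dr":[0,0,0],"jaw":0},{"dp":[0,0.06,0],"dr":[0,0,0],"jaw":0},{"dp":[0,0.09,0],"dr":[0,0,0],"jaw":0},{"dp":[0,0.12,0],"dr":[0,0,0],"jaw":0},{"dp":[0,0.15,0],"dr":[0,0,0],"jaw":0}]'
python3 -m crank '[{"dp":[0,0.02,0],"dr":[0,0,0],"jaw":0},{"dp":[0,0.04,0],"dr":[0,0,0],"jaw":0},{"dp":[0,0.06,0],"dr":[0,0,0],"jaw":0},{"dp":[0,0.06,0],"dr":[0,0,0],"jaw":0},{"dp":[0,0.06,0],"dr":[0,0,0],"jaw":0}]'
```

```text
t: 2.7
position: [562.1, -185.9, 69.2]
ee_rot: [[0.0, 1.0, -0.0], [1.0, -0.0, 0.0], [0.0, -0.0, -1.0]]
force: [-3.2, 0.1, 2.3]
width: -0.001
finger_force: 1.7
t: 3.12
position: [565.9, -185.9, 69.3]
ee_rot: [[0.0, 1.0, -0.008], [1.0, -0.0, 0.001], [0.001, -0.008, -1.0]]
force: [-13.1, 0.6, 8.3]
width: -0.002
finger_force: 6.7
```

```bash
python3 -m crank '[{"dp":[0,0.02,0],"dr":[0,0,0],"jaw":0},{"dp":[0,0.03,0],"dr":[0,0,0],"jaw":0},{"dp":[0,0.03,0],"dr":[0,0,0],"jaw":0},{"dp":[0,0.03,0],"dr":[0,0,0],"jaw":0},{"dp":[0,0.03,0],"dr":[0,0,0],"jaw":0}]'
```

```text
t: 3.53
position: [565.9, -185.9, 69.3]
ee_rot: [[0.001, 1.0, -0.016], [1.0, -0.001, 0.001], [0.001, -0.016, -1.0]]
force: [-22.8, 0.9, 13.4]
width: -0.001
finger_force: 11.7
```

The tray is at its hard stop: no travel while the force rose to 23 N. Next I back off and raise the tool.

```bash
python3 -m crank '[{"dp":[0,-0.1,0],"dr":[0,0,0],"jaw":0},{"dp":[0,-0.3,0],"dr":[0,0,0],"jaw":0},{"dp":[0,-0.3,0.0],"dr":[0,0,0],"jaw":0},{"dp":[0,-0.3,-0.3],"dr":[0,0,0],"jaw":0},{"dp":[0,-0.3,-0.6],"dr":[0,0,0],"jaw":0}]'
python3 -m crank '[{"dp":[0,0,-0.3],"dr":[0,0,0],"jaw":0},{"dp":[0,0,-0.4],"dr":[0,0,0],"jaw":0},{"dp":[0,0,-0.4],"dr":[0,0,0],"jaw":0},{"dp":[0,0,-0.4],"dr":[0,0,0],"jaw":0},{"dp":[0,0,-0.4],"dr":[0,0,0],"jaw":0}]'
python3 - <<'E'
from m import *
w=snap('wrist','wrist2'); print(read_state()['position'])
for s,c,m in blobs(w,*R['orange'],60):
    y=np.where(m.any(1))[0]
    for r in np.linspace(y[5],y[-5],5).astype(int):
        x=np.where(m[r])[0]; print(ray(w,x.min(),r,92).round(1)[:2],ray(w,x.max()+1,r,92).round(1)[:2])
for s,c,m in blobs(w,*R['red'],100): print('rocker c',s,c,ray(w,*c,112).round(1))
E
```

```text
t: 3.95
position: [535.5, -185.0, 138.7]
ee_rot: [[0.0, 1.0, -0.005], [1.0, -0.0, 0.003], [0.003, -0.005, -1.0]]
force: [1.1, -0.2, 1.3]
width: 0.002
finger_force: 0.0
t: 4.37
position: [536.3, -185.5, 186.9]
ee_rot: [[-0.0, 1.0, -0.003], [1.0, 0.0, 0.002], [0.002, -0.003, -1.0]]
force: [-0.0, -0.0, -0.5]
width: -0.001
finger_force: 0.0
[ 535.99134759 -185.44373155  186.38463882]
[ 579.1 -114.6] [ 589.9 -114.6]
[ 579.  -145.2] [ 590.2 -145.2]
[ 579.8 -178.9] [ 590.6 -178.9]
[ 578.9 -215.2] [ 591.  -215.2]
[ 579.8 -254.5] [ 589.6 -254.5]
rocker c [ 376  182   76   40 2392] [414.71571906 200.74958194] [ 657.  -184.9  112. ]
```

View pics/wrist2.png

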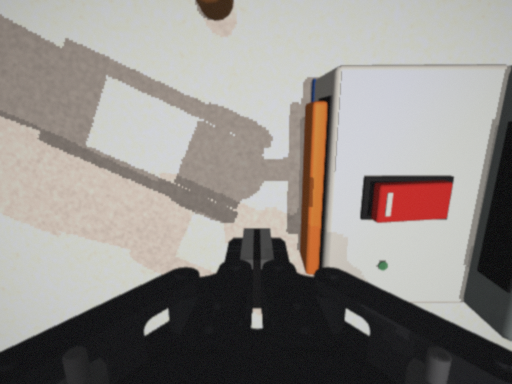

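The tray is home, with the panel face at x≈580 against the expected 581. The rocker is centred at y=-185 and the white bar is at x≈635. Next I move above its near end.

```bash
python3 -m crank '[{"dp":[0,0.3,0],"dr":[0,0,0],"jaw":0},{"dp":[0,0.6,0],"dr":[0,0,0],"jaw":0},{"dp":[0,0.78,0.1],"dr":[0,0,0],"jaw":0},{"dp":[0,0.78,0.3],"dr":[0,0,0],"jaw":0},{"dp":[0,0.78,0.45],"dr":[0,0,0],"jaw":0}]'
python3 -m crank '[{"dp":[0,0,0.03],"dr":[0,0,0],"jaw":0},{"dp":[0,0,0.06],"dr":[0,0,0],"jaw":0},{"dp":[0,0,0.09],"dr":[0,0,0],"jaw":0},{"dp":[0,0,0.09],"dr":[0,0,0],"jaw":0},{"dp":[0,0,0.09],"dr":[0,0,0],"jaw":0}]'
```

```text
t: 4.83
position: [630.5, -185.3, 130.7]
ee_rot: [[-0.001, 1.0, -0.004], [1.0, 0.001, 0.002], [0.002, -0.004, -1.0]]
force: [-0.7, 0.3, -0.5]
width: -0.001
finger_force: 0.0
t: 5.25
position: [630.8, -186.3, 125.8]
ee_rot: [[0.0, 1.0, 0.002], [1.0, -0.0, -0.001], [-0.001, 0.002, -1.0]]
force: [0.4, 0.4, 0.6]
width: -0.001
finger_force: 0.0
```

```bash
python3 -m crank '[{"dp":[0,0,0.02],"dr":[0,0,0],"jaw":0},{"dp":[0,0,0.04],"dr":[0,0,0],"jaw":0},{"dp":[0,0,0.06],"dr":[0,0,0],"jaw":0},{"dp":[0,0,0.06],"dr":[0,0,0],"jaw":0},{"dp":[0,0,0.06],"dr":[0,0,0],"jaw":0}]'
python3 -m crank '[{"dp":[0,0,0.01],"dr":[0,0,0],"jaw":0},{"dp":[0,0,0.03],"dr":[0,0,0],"jaw":0},{"dp":[0,0,0.04],"dr":[0,0,0],"jaw":0},{"dp":[0,0,0.04],"dr":[0,0,0],"jaw":0},{"dp":[0,0,0.04],"dr":[0,0,0],"jaw":0}]'
```

```text
t: 5.67
position: [630.4, -186.2, 117.5]
ee_rot: [[0.0, 1.0, 0.0], [1.0, -0.0, -0.0], [-0.0, 0.0, -1.0]]
force: [-0.2, -0.1, 0.5]
width: -0.004
finger_force: 0.4
t: 6.08
position: [630.0, -186.1, 112.4]
ee_rot: [[0.0, 1.0, -0.001], [1.0, -0.0, -0.0], [-0.0, -0.001, -1.0]]
force: [-3.4, -0.6, 2.5]
width: -0.001
finger_force: 1.5
```

```bash
python3 -m crank '[{"dp":[0,0,0.01],"dr":[0,0,0],"jaw":0},{"dp":[0,0,0.02],"dr":[0,0,0],"jaw":0},{"dp":[0,0,0.03],"dr":[0,0,0],"jaw":0},{"dp":[0,0,0.03],"dr":[0,0,0],"jaw":0},{"dp":[0,0,0.03],"dr":[0,0,0],"jaw":0}]'
python3 -m crank '[{"dp":[0,0,0.01],"dr":[0,0,0],"jaw":0},{"dp":[0,0,0.02],"dr":[0,0,0],"jaw":0},{"dp":[0,0,0.03],"dr":[0,0,0],"jaw":0},{"dp":[0,0,0.03],"dr":[0,0,0],"jaw":0},{"dp":[0,0,0.03],"dr":[0,0,0],"jaw":0}]'
```

```text
t: 6.5
position: [630.3, -186.2, 111.8]
ee_rot: [[0.0, 1.0, 0.001], [1.0, -0.0, -0.001], [-0.001, 0.001, -1.0]]
force: [-7.0, -0.1, 11.1]
width: 0.003
finger_force: 6.1
t: 6.92
position: [630.4, -186.2, 111.5]
ee_rot: [[-0.0, 1.0, 0.003], [1.0, 0.0, -0.002], [-0.002, 0.003, -1.0]]
force: [-10.3, 2.7, 20.3]
width: -0.003
finger_force: 11.0
```

```bash
python3 -m crank '[{"dp":[0,0,-0.1],"dr":[0,0,0],"jaw":0},{"dp":[0,0,-0.4],"dr":[0,0,0],"jaw":0},{"dp":[0,0,-0.7],"dr":[0,0,0],"jaw":0},{"dp":[0,-0.3,-0.9],"dr":[0,0,0],"jaw":0},{"dp":[0,-0.6,-0.9],"dr":[0,0,0],"jaw":0}]'
python3 - <<'E'
from m import *
d=snap('side','side1'); c=d['frame'][135:215,195:285]; o=load('side0')['frame'][135:215,195:285]
cv2.imwrite('pics/c3.png',cv2.resize(np.hstack([o,c])[:,:,::-1],None,fx=4.4,fy=4.4,interpolation=3))
w=snap('wrist','wrist3');h=cv2.cvtColor(w['frame'],cv2.COLOR_RGB2HSV)
for s,c,m in blobs(w,*R['red'],100): print('rocker',s,c,[ray(w,c[0]*0+u,c[1],112).round(1)[0] for u in (s[0],s[0]+s[2])])
E
```

```text
t: 7.33
position: [562.1, -186.8, 218.9]
ee_rot: [[-0.002, 1.0, 0.012], [1.0, 0.002, -0.004], [-0.004, 0.012, -1.0]]
force: [-0.2, -1.3, 1.0]
width: -0.003
finger_force: 0.0
rocker [ 341  175   75   34 2191] [379.39799178 191.16157006] [np.float64(624.2), np.float64(688.6)]
```

View pics/c3.png

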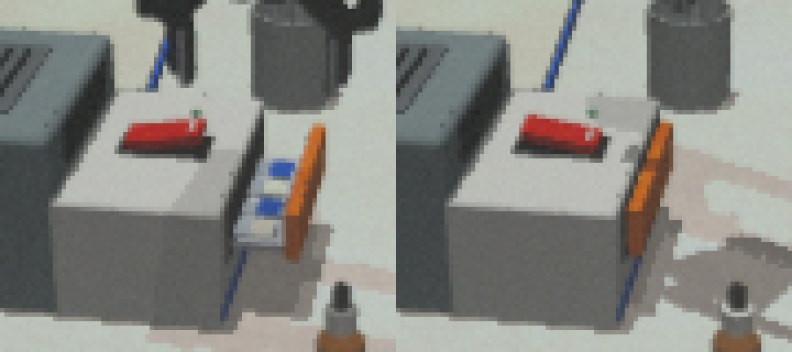

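The rocker's near end is down and the tray is flush. Next I travel to the key pad with the tool kept high.

```bash
R='[{"dp":[0.3,0,0],"dr":[0,0,0],"jaw":0},{"dp":[0.6,0,0],"dr":[0,0,0],"jaw":0}]'
python3 -m crank '[{"dp":[0.2,0,0],"dr":[0,0,0],"jaw":0},{"dp":[0.4,0,0],"dr":[0,0,0],"jaw":0},{"dp":[0.6,0,0],"dr":[0,0,0],"jaw":0},{"dp":[0.8,0,0],"dr":[0,0,0],"jaw":0},{"dp":[1,0,0],"dr":[0,0,0],"jaw":0}]'
python3 -m crank '[{"dp":[0.2,0,0],"dr":[0,0,0],"jaw":0},{"dp":[0.4,0,0],"dr":[0,0,0],"jaw":0},{"dp":[0.6,0,0],"dr":[0,0,0],"jaw":0},{"dp":[0.8,0,0],"dr":[0,0,0],"jaw":0},{"dp":[1,0,0],"dr":[0,0,0],"jaw":0}]'
python3 -m crank '[{"dp":[0.2,0,0],"dr":[0,0,0],"jaw":0},{"dp":[0.4,0,0],"dr":[0,0,0],"jaw":0},{"dp":[0.6,0,0],"dr":[0,0,0],"jaw":0},{"dp":[0.9,0,0],"dr":[0,0,0],"jaw":0},{"dp":[0.9,0,0],"dr":[0,0,0],"jaw":0}]'
python3 - <<'E'
from m import *
w=snap('wrist','wrist4'); s=read_state(); print(s['position'],s['force'])
for k in('green','yellow','red','red2'):
    for s,c,m in blobs(w,*R[k],60): print(k,s,c.round(),ray(w,*c,48).round(1))
E
```

```text
t: 7.85
position: [559.2, -64.6, 212.4]
ee_rot: [[-0.0, 1.0, 0.001], [1.0, 0.0, 0.001], [0.001, 0.001, -1.0]]
force: [-0.3, 0.0, -0.2]
width: 0.0
finger_force: 0.0
t: 8.27
position: [559.2, 55.8, 212.4]
ee_rot: [[-0.0, 1.0, 0.0], [1.0, 0.0, 0.001], [0.001, 0.0, -1.0]]
force: [0.5, 0.1, 0.1]
width: -0.004
finger_force: 0.0
t: 8.68
position: [558.4, 168.4, 212.1]
ee_rot: [[-0.007, 1.0, -0.0], [1.0, 0.007, 0.005], [0.005, -0.0, -1.0]]
force: [0.1, -0.6, -0.0]
width: -0.003
finger_force: 0.0
[558.60713013 165.597196   212.1309541 ] [-0.13939526 -0.50293491 -0.0462794 ]
green [276 113  27  28 588] [289. 127.] [590.7 221.5  48. ]
yellow [267 186  19   6  88] [276. 188.] [578.8 157.4  48. ]
red [290  55  29  31 691] [304.  70.] [603.2 275.1  48. ]
```

View pics/wrist4.png

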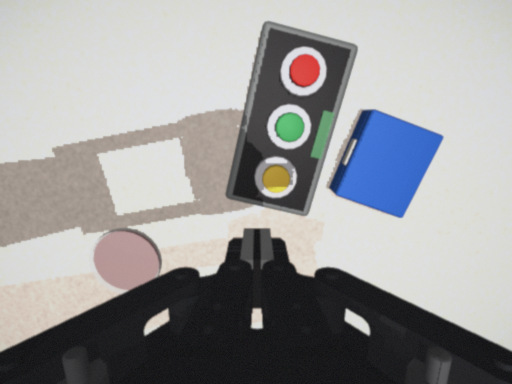

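The pad view gives green at (289,127) px, which is (591,221) mm; this agrees with the earlier views. Next I move above it and descend.

```bash
python3 -m crank '[{"dp":[0.2,0.1,0],"dr":[0,0,0],"jaw":0},{"dp":[0.47,0.26,0],"dr":[0,0,0],"jaw":0},{"dp":[0.47,0.26,0.3],"dr":[0,0,0],"jaw":0},{"dp":[0.47,0.26,0.6],"dr":[0,0,0],"jaw":0},{"dp":[0.47,0.26,0.9],"dr":[0,0,0],"jaw":0}]'
python3 -m crank '[{"dp":[0,0,0.15],"dr":[0,0,0],"jaw":0},{"dp":[0,0,0.3],"dr":[0,0,0],"jaw":0},{"dp":[0,0,0.38],"dr":[0,0,0],"jaw":0},{"dp":[0,0,0.38],"dr":[0,0,0],"jaw":0},{"dp":[0,0,0.38],"dr":[0,0,0],"jaw":0}]'
```

```text
t: 9.15
position: [591.0, 218.8, 104.1]
ee_rot: [[-0.0, 1.0, 0.003], [1.0, 0.0, 0.001], [0.001, 0.003, -1.0]]
force: [0.6, -0.5, -0.6]
width: -0.001
finger_force: 0.0
t: 9.57
position: [590.0, 218.1, 59.5]
ee_rot: [[0.001, 1.0, -0.0], [1.0, -0.001, 0.0], [0.0, -0.0, -1.0]]
force: [0.3, 0.3, -0.0]
width: 0.001
finger_force: 0.0
```

```bash
python3 -m crank '[{"dp":[0.02,0.01,0.03],"dr":[0,0,0],"jaw":0},{"dp":[0.02,0.01,0.06],"dr":[0,0,0],"jaw":0},{"dp":[0.02,0.01,0.1],"dr":[0,0,0],"jaw":0},{"dp":[0.02,0.01,0.14],"dr":[0,0,0],"jaw":0},{"dp":[0.02,0.01,0.16],"dr":[0,0,0],"jaw":0}]'
python3 -m crank '[{"dp":[0,0,0.01],"dr":[0,0,0],"jaw":0},{"dp":[0,0,0.02],"dr":[0,0,0],"jaw":0},{"dp":[0,0,0.02],"dr":[0,0,0],"jaw":0},{"dp":[0,0,0.02],"dr":[0,0,0],"jaw":0},{"dp":[0,0,0.02],"dr":[0,0,0],"jaw":0}]'
```

```text
t: 9.98
position: [592.6, 221.4, 45.7]
ee_rot: [[-0.0, 1.0, 0.005], [1.0, 0.0, 0.001], [0.001, 0.005, -1.0]]
force: [-7.3, -2.1, 26.2]
width: -0.001
finger_force: 13.0
t: 10.4
position: [592.6, 221.4, 45.7]
ee_rot: [[-0.0, 1.0, 0.007], [1.0, 0.0, 0.002], [0.002, 0.007, -1.0]]
force: [-8.5, -2.5, 23.7]
width: -0.002
finger_force: 11.9
```

Run:
```python
from m import *
d=snap('side','side2'); e=snap('scene','scene2')
a=cv2.resize(d['frame'][200:310,180:290],(440,440),interpolation=3); b=cv2.resize(e['frame'][190:270,270:350],(340,340),interpolation=3)
b=cv2.copyMakeBorder(b,0,100,0,0,cv2.BORDER_CONSTANT)
cv2.imwrite('pics/c4.png',np.hstack([a,b])[:,:,::-1]); s=read_state();print(s['position'],s['force'],s['t'])
# expected: tip projected at TCP heights
for n,dd in(('side',d),('scene',e)): print(n,proj(dd,[591,221,48]).round(1),proj(dd,[591,221,42]).round(1))
```

```text
[592.6293097  221.40550987  45.73065304] [-8.04663303 -2.25093899 24.14759039] 10.5
side [223.  260.8] [223.1 262.7]
scene [308.5 229.6] [308.4 230.6]
```

View pics/c4.png

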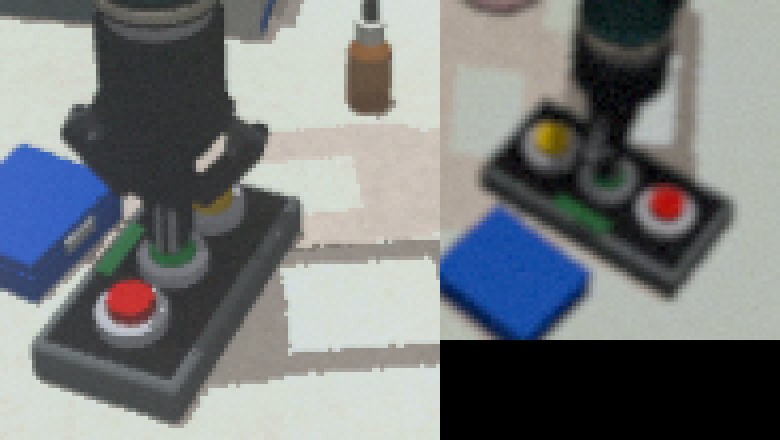

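```bash
python3 - <<'E'
from m import *
for f,cx,cy in(('side0',222,260),('side2',222,260),('scene0',309,229),('scene2',309,229)):
    d=load(f); h=d['frame'].astype(int); g=h[:,:,1]-(h[:,:,0]+h[:,:,2])//2
    sub=g[cy-8:cy+9,cx-8:cx+9]; print(f); print(np.array2string(sub[4:,1:16],max_line_width=150))
E
python3 -m crank '[{"dp":[0,0,0.01],"dr":[0,0,0],"jaw":0},{"dp":[0,0,0.02],"dr":[0,0,0],"jaw":0},{"dp":[0,0,0.02],"dr":[0,0,0],"jaw":0},{"dp":[0,0,0.02],"dr":[0,0,0],"jaw":0},{"dp":[0,0,0.02],"dr":[0,0,0],"jaw":0}]'
```

```text
side0
[[14  6  1  0  4 19 32 36 35 26 24 11  3  0 -1]
 [36 16 -2  7 33 66 66 66 67 69 67 54 29  4 -1]
 [20  1  7 29 66 69 68 68 67 68 66 69 68 11 -1]
 [ 4 -3 18 57 69 69 67 70 68 68 68 70 70 38  2]
 [-2 -1 33 67 67 67 68 66 69 70 69 71 68 43  0]
 [-4 -2 29 64 70 70 70 72 67 71 69 68 63 28 -1]
 [-2 -2 13 46 60 68 70 71 69 67 66 58 36 22 -1]
 [-1 -3  9 22 38 53 66 68 60 56 48 32 22 16  0]
 [-2 -2  7 16 23 24 28 30 30 26 24 23 18  6 -1]
 [-1 -2 -1  6 14 23 25 23 25 22 19 11  9  0 -4]
 [-1  1 -2 -2  4 10 10 12 11 10  9  0 -2 -1 -2]
 [-2 -2 -3 -1 -2  0 -3 -1 -3 -3 -2 -2 -2 -1  0]
 [-1  1 -1 -2 -2 -2 -2 -2 -1 -2 -4 -3  0  0 -1]]
side2
[[20  6 -1  0  0  0  2  0  0  2 -2 -1  1  0 -2]
 [42 15 -1 -2 -1 -1 -1 -1  1 -1 -2 -1 -1  0  1]
 [23  4 -1  1 -1  0 -1 -1 -1 -1  2 -2  4 -1 -2]
 [ 5  2 -1 -1  0 -1  2  0 -1  3  1  1  8  1  0]
 [-1  0  1  7  1 -2  3  1 -2 -1  3  3 26 19  2]
 [-1 -1  9 23  2  0  0  2 -2  3 10 18 29 27  2]
 [-3 -2 19 40 10  4  0  3  2 10 30 31 43 32  4]
 [-1 -3 16 37 35 24 19 15 15 20 41 42 41 23  1]
 [-3 -2 10 28 41 44 43 41 41 44 42 40 28  9  1]
 [-5 -1 -3  9 24 39 39 40 40 37
[... 895 characters left out ...]
]
 [ 0  0 -2  2  3 -1 -2  1  2  3 -2  2 -4  0  0]
 [ 1  2  2  1  0 -2 -3  2  1  3  2  1  1 -3  2]
 [-1 -2 -1 -1 -2 -2  2 -1  1  4  2  1  4 -1  2]
 [-2 -1  0  0  5  7  0 -1  3  6 15 11  4 -2 -3]
 [ 2 -1  5  7 13 17 13 10  5 15 22 15  8  3  1]
 [ 1 -3  4  9 15 26 24 26 23 26 25 10  3 -1 -1]
 [-2 -3  5  0 11 21 23 31 27 26 17  7  2 -1  2]
 [ 1  0  1  1  1  6 10 15 15 10  7  2 -1 -4 -1]
 [-3 -2 -1 -3  3 -1  0  5  3  1 -2 -1  3 -4 -3]
 [ 5  4 -1  1  0  0 -2 -1  0 -1  1  0  0 -1 -1]
 [27 13  4 -2 -3  2  0  1  2 -2  0  1  0 -2  0]]
t: 10.92
position: [592.7, 221.4, 45.6]
ee_rot: [[-0.0, 1.0, 0.007], [1.0, 0.0, 0.002], [0.002, 0.007, -1.0]]
force: [-11.3, -3.8, 31.3]
width: -0.003
finger_force: 15.7
```

The key's top has dropped by about 2 px in the side view (6 mm gives 1.9 px) and its side is hidden, so it is fully down. Next I hold it longer and then release straight up.

```bash
for i in 1 2; do python3 -m crank '[{"dp":[0,0,0],"dr":[0,0,0],"jaw":0},{"dp":[0,0,0],"dr":[0,0,0],"jaw":0},{"dp":[0,0,0],"dr":[0,0,0],"jaw":0},{"dp":[0,0,0],"dr":[0,0,0],"jaw":0},{"dp":[0,0,0],"dr":[0,0,0],"jaw":0}]' | grep -E '^t|posi|^force'; done
python3 -m crank '[{"dp":[0,0,-0.1],"dr":[0,0,0],"jaw":0},{"dp":[0,0,-0.3],"dr":[0,0,0],"jaw":0},{"dp":[0,0,-0.6],"dr":[0,0,0],"jaw":0},{"dp":[0,0,-0.9],"dr":[0,0,0],"jaw":0},{"dp":[0,0,-1],"dr":[0,0,0],"jaw":0}]'
python3 -m crank '[{"dp":[0,-0.2,-0.2],"dr":[0,0,0],"jaw":0},{"dp":[0,-0.4,-0.4],"dr":[0,0,0],"jaw":0},{"dp":[0,-0.5,-0.5],"dr":[0,0,0],"jaw":0},{"dp":[0,-0.5,-0.5],"dr":[0,0,0],"jaw":0},{"dp":[0,-0.5,-0.5],"dr":[0,0,0],"jaw":0}]'
python3 - <<'E'
from m import *
d=snap('side','side3'); o=load('side0'); o1=load('side1')
for k in('green','red','yellow','orange'):
    for dd in (o,o1,d):
        print(k,[(s.tolist(),c.round(1).tolist()) for s,c,m in blobs(dd,*R[k],20) if 200<c[0]<270 and 150<c[1]<290])
E
```

```text
t: 11.33
position: [592.7, 221.4, 45.6]
force: [-12.2, -3.1, 30.7]
t: 11.75
position: [592.7, 221.4, 45.6]
force: [-11.7, -3.1, 31.1]
t: 12.17
position: [593.3, 221.6, 162.7]
ee_rot: [[-0.0, 1.0, 0.01], [1.0, 0.0, 0.003], [0.003, 0.01, -1.0]]
force: [1.1, -0.2, 1.2]
width: 0.0
finger_force: 0.0
t: 12.58
position: [531.0, 221.0, 216.5]
ee_rot: [[-0.0, 1.0, 0.003], [1.0, 0.0, 0.001], [0.001, 0.003, -1.0]]
force: [-0.1, 0.2, 0.9]
width: -0.004
finger_force: 0.0
green [([218, 257, 11, 7, 62], [222.6, 260.0])]
green [([218, 257, 10, 7, 61], [222.6, 260.0])]
green [([218, 257, 11, 7, 62], [222.6, 260.0])]
red [([224, 163, 14, 4, 44], [230.3, 164.5]), ([207, 271, 11, 7, 63], [212.3, 273.9])]
red [([224, 162, 17, 6, 53], [231.4, 164.4]), ([208, 271, 10, 7, 61], [212.3, 273.9])]
red [([207, 270, 11, 9, 65], [212.3, 274.0])]
yellow [([227, 244, 11, 7, 60], [232.0, 247.0])]
yellow [([227, 244, 11, 7, 61], [232.0, 247.0])]
yellow [([227, 244, 11, 7, 52], [231.9, 247.1])]
orange [([260, 164, 9, 20, 60], [264.0, 173.7])]
orange [([248, 163, 10, 20, 65], [252.2, 172.6])]
orange []
```

```bash
python3 -c "
from workcell import *
print(hand_in())"
```

```text
the job is handed in; nothing more can be done
None
```

The job is handed in at about 12.6 s: the tray was pushed to its stop, the rocker was pressed down until it went no further, and the green key was held fully down for over a second and came back up, with the red and yellow keys untouched.

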